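# Set the coin tubes in order on the slide test rig

### The arm

A 7-joint arm with a two-finger parallel gripper is mounted at the origin on the work surface. World frame = base frame: x ahead of the robot, y to its left, z up, the work surface at z = 0. Lengths are in mm, angles in degrees, forces in N, time in s.
With the tool pointing down it reaches from about 425 to 1025 mm from the base axis. Payload 3.6 kg.
Tool frame: the origin (TCP) lies at the very end of the fingers, on their centre line; the grasp point (between the pads) lies 19 mm behind it; z points along the fingers, y is the line along which they close (so a half turn about z gives the same grasp; the last joint's range is limited). The gripper opens to 85 mm and grips with 20 to 120 N. Pads are 22 mm wide; open, the fingers measure 114 mm over their backs; the gripper's body (76 mm by 85 mm) begins 54 mm behind the grasp point. The pads swing forward as they close: fully open they stand 13 mm farther back than shut.
Start: joints at [-73.711, 33.873, 2.773, 92.16, -1.908, 54.013, -1.931], TCP at [267.431, 673.877, 231.302] pointing down, gripper open.
Joint ranges: [-153.93, 153.93], [-27.13, 128.08], [-72.61, 78.16], [10.71, 143.7], [-87.88, 267.88], [4.46, 118.87], [-176.78, 176.78]. Speed limits (degrees/s): [147.25, 147.25, 180, 180, 180, 180, 180].

### API

Orientations are given as a 3x3 rotation matrix whose columns are the frame's x, y, z axes.
In Python, from plant import r gives the robot as it stands. The module is installed in compiled form; this text tells all that it offers. Calls block until the motion is done:
- r.reach(position, orientation): joint-space move of the TCP to a pose.
- r.movel(position, speed=150, rotation=None, stop_force=None): straight line of the TCP; rotation=None keeps the orientation; speed is the mean speed in mm/s. With stop_force (N) it stops when the force on the tool has changed by that much, and returns True; else False.
- r.move_joints(angles): joint-space move.
- r.move_gripper(opening, grip_force=None): finger opening in mm; grip_force is the grip in N (None keeps the last); returns when the fingers have stopped.
- r.wait(seconds).
- r.inverse_kinematics(position, orientation): joint angles nearest the present ones, or None.
- r.sense(): the state.
- r.get_image(name): name is "scene" or "top" or "wrist"; returns (picture, depth): 480x640x3 uint8, red, green, blue; 480x640 float32, mm along the optical axis (not along the pixel's ray), 0 where there is no reading.
- r.calibration(name): a dict with "mtx" (3x3 intrinsics, pixels), "k1" (the pictures are not rectified: a ray, as slopes to the right and down, at radius r is drawn at 1 + k1 r^2 times it, then the intrinsics apply), "extrinsics" (4x4, takes a point from camera to world coordinates); the wrist camera has in their place "T_tool_cam" (4x4, takes a point from camera to tool coordinates, whose origin is the TCP and whose axes are the flange's). Camera axes: x right, y up, looking along -z (the intrinsics and any distortion apply to the point x, -y, -z); pixel columns grow to the right and rows downward; lengths in mm; the calibration is good to about 2 mm. A picture is of the moment at which its call begins: read the wrist's pose just before it. calibration takes no time and is no camera call.
A pose or a line that the arm cannot do raises r.IKError and nothing moves.
- r.job_done(): hands the job in; it is judged then, once.
Trained networks look in the newest picture that a camera, given by its name, has taken for a name from the list of things; names that differ only in an ending like _2 or _b are one class to them, and where a whole thing is asked for, a point or a joint stands for the part that bears it (a point fixed in the world has none). Each returns a list of dicts, best first, with "p" (0 to 1); they miss things now and then, are a little off and sometimes report something else, mostly with a low value. They report only what shows in the picture. A call takes as long as a camera call.
- r.boxes_of(camera, query): "bbox" ([left, top, right, bottom] as shares, 0 to 1, of the picture: columns of its width, rows of its height, round what is visible of it).
- r.pinpoint(camera, query): "location" ([column, row] as shares, 0 to 1, of the picture: columns of its width, rows of its height: a listed point, or the origin of a listed thing).
The state is a dict: "time_s": time; "qpos": joint angles; "joint_velocities": joint speeds; "effort": joint torques, N m; "tcp_pos": TCP position; "ee_rot": TCP orientation; "force": force on the tool from outside, world axes, zero at the start; "torque": the same for the moment, N m; "grip_width": finger opening in mm; "grip_force": force on a finger pad.
Only numpy, scipy, OpenCV 4.12 (cv2) and the standard library are available. Lean on these libraries where they do the work, as an engineer would, in place of code of your own. Each camera call takes 0.05 s, during which the arm holds its last target. There are 200 camera calls.

### The job

Set up the coin slide test rig: stand the four steel coin tubes upright on the four black rubber pads of its tube carriage, one tube centred on each pad, in order of width. The narrowest goes on the pad at the high, entry end of the coin slide, and they grow wider along the row to the widest on the pad at the low end, next to the copper catch cup.

Things in the scene. Friction and masses are not known exactly. Their poses are not given: they have to be found in the camera images.
- tube_24: Coin tube, the narrowest of four: a plain steel round cup, 24 mm outside diameter, 60 mm tall, wall 2.25 mm, closed flat foot, open mouth up, 55 to 185 g. Stands upright on the counter at the start. Origin: centre of its foot; z axis along the tube.
- tube_31: Coin tube, the second narrowest of four: a plain steel round cup, 31 mm outside diameter, 60 mm tall, wall 2.25 mm, closed flat foot, open mouth up, 55 to 185 g. Stands upright on the counter at the start. Origin: centre of its foot; z axis along the tube.
- tube_38: Coin tube, the second widest of four: a plain steel round cup, 38 mm outside diameter, 60 mm tall, wall 2.25 mm, closed flat foot, open mouth up, 55 to 185 g. Stands upright on the counter at the start. Origin: centre of its foot; z axis along the tube.
- tube_45: Coin tube, the widest of four: a plain steel round cup, 45 mm outside diameter, 60 mm tall, wall 2.25 mm, closed flat foot, open mouth up, 55 to 185 g. Stands upright on the counter at the start. Origin: centre of its foot; z axis along the tube.
- pad_a: One of four identical black rubber discs, 50 mm diameter, 3 mm thick, in a straight row at 70 mm spacing on the rig's tube carriage; fixed to it. Which of the four stands where in the row changes from start to start. Origin: centre of its underside, 24 mm above the counter; its top is 27 mm above the counter.
- pad_b: One of four identical black rubber discs, 50 mm diameter, 3 mm thick, in a straight row at 70 mm spacing on the rig's tube carriage; fixed to it. Which of the four stands where in the row changes from start to start. Origin: centre of its underside, 24 mm above the counter; its top is 27 mm above the counter.
- pad_c: One of four identical black rubber discs, 50 mm diameter, 3 mm thick, in a straight row at 70 mm spacing on the rig's tube carriage; fixed to it. Which of the four stands where in the row changes from start to start. Origin: centre of its underside, 24 mm above the counter; its top is 27 mm above the counter.
- pad_d: One of four identical black rubber discs, 50 mm diameter, 3 mm thick, in a straight row at 70 mm spacing on the rig's tube carriage; fixed to it. Which of the four stands where in the row changes from start to start. Origin: centre of its underside, 24 mm above the counter; its top is 27 mm above the counter.
- rig: Coin test rig on a round turntable (410 mm wide), fixed at any angle. Origin: turntable centre, counter height; z up. x runs from the slide's high end (black hopper) to its low end (copper catch cup, rim 76 mm up). Slide: on the +y side, 190 mm high at most, 100 mm or more from the pad centres. Pads, empty at the start: in a row along x at y = -55 mm, x = -105, -35, 35, 105 mm.

How it is judged (in metres and radians):
At the end, for the whole second after the job is handed in: Every coin tube stands upright (within 0.1 rad) and at rest on its own pad, foot on the pad (within 5 mm in height) and centred within 10 mm along and across the row; counted from the hopper end to the catch-cup end the tubes are 24, 31, 38 and 45 mm wide (x of tube_24 in the frame of rig between -0.115 and -0.095 m and y of tube_24 in the frame of rig between -0.065 and -0.045 m and z of tube_24 in the frame of rig between 0.022 and 0.032 m and angle between each of tube_24, tube_31, tube_38, tube_45's own z axis and vertical below 0.1 rad and linear speed of each of tube_24, tube_31, tube_38, tube_45 below 0.02 m/s and x of tube_31 in the frame of rig between -0.045 and -0.025 m and y of tube_31 in the frame of rig between -0.065 and -0.045 m and z of tube_31 in the frame of rig between 0.022 and 0.032 m and x of tube_38 in the frame of rig between 0.025 and 0.045 m and y of tube_38 in the frame of rig between -0.065 and -0.045 m and z of tube_38 in the frame of rig between 0.022 and 0.032 m and x of tube_45 in the frame of rig between 0.095 and 0.115 m and y of tube_45 in the frame of rig between -0.065 and -0.045 m and z of tube_45 in the frame of rig between 0.022 and 0.032 m); the robot touches nothing.
It also fails if it takes over 120 s, if anything falls off the work surface, if the arm or the gripper's body presses on something with over 40 N, if the wrist force passes 120 N, or if a joint passes its speed limit or range.

## Working session

There is one attempt and no reset: what is moved stays moved. The work goes in short steps, each a Python script; the robot and the scene stay as the last script left them, time stands still between calls to the robot, and variables do not carry over. Pictures are saved under pics/ and viewed, at most 14 in all, crops included, and the job is handed in when it is done.

```bash
mkdir -p pics; python3 - <<'E'
from plant import r
import cv2,numpy as np
for n in("scene","top"):
    p,d=r.get_image(n); cv2.imwrite(f"pics/{n}0.png",p[:,:,::-1]); np.savez(f"{n}0.npz",p=p,d=d)
    print(n,r.calibration(n))
    for q in("tube_24","tube_31","tube_38","tube_45","pad_a","rig"):
        print(q,[(round(b["p"],2),np.round(np.array(b["bbox"])*[640,480,640,480])) for b in r.boxes_of(n,q)][:5])
print(r.calibration("wrist"),r.sense())
E
```

```text
scene {'mtx': array([[501.39766537,   0.        , 320.69121992],
       [  0.        , 501.39766537, 244.78413599],
       [  0.        ,   0.        ,   1.        ]]), 'k1': -0.09952338135840871, 'extrinsics': array([[-4.99227952e-01, -6.24521950e-01,  6.00619502e-01,
         1.26683022e+03],
       [ 8.66444550e-01, -3.54431247e-01,  3.51642336e-01,
         4.35332673e+02],
       [-6.73003812e-03,  6.95953177e-01,  7.18055626e-01,
         9.19346932e+02],
       [ 0.00000000e+00,  0.00000000e+00,  0.00000000e+00,
         1.00000000e+00]])}
tube_24 [(0.76, array([201., 199., 219., 228.])), (0.6, array([185., 173., 203., 200.])), (0.51, array([240., 176., 254., 199.]))]
tube_31 [(0.76, array([201., 199., 219., 228.])), (0.6, array([185., 173., 203., 200.])), (0.51, array([240., 176., 254., 199.]))]
tube_38 [(0.76, array([201., 199., 219., 228.])), (0.6, array([185., 173., 203., 200.])), (0.51, array([240., 176., 254., 199.]))]
tube_45 [(0.76, array([201., 199., 219., 228.])), (0.6, array([185., 173., 203., 200.])), (0.51, array([240., 176., 254., 199.]))]
pad_a [(0.79, array([27
[... 2287 characters left out ...]
0464]), 'joint_velocities': array([-0.04033713, -0.08231002,  0.09071944,  0.02991211, -0.04475253,
        0.03453209, -0.10630659]), 'effort': array([-1.66081431e-03, -5.48454916e+01,  1.54477336e+00, -1.98489207e+01,
        9.24372609e-03,  1.36054419e-03,  6.67086013e-07]), 'tcp_pos': array([267.43906732, 673.86863059, 231.31617945]), 'ee_rot': array([[-9.29480962e-01,  3.68870085e-01,  3.11726656e-05],
       [ 3.68870086e-01,  9.29480962e-01,  1.61820997e-05],
       [-2.30053067e-05,  2.65396175e-05, -9.99999999e-01]]), 'force': array([-0.30365982, -0.54477373,  0.97155923]), 'torque': array([-0.03449367,  0.00636292,  0.05506545]), 'grip_force': 0.0, 'grip_width': 85.64302720371172}
```

View pics/top0.png

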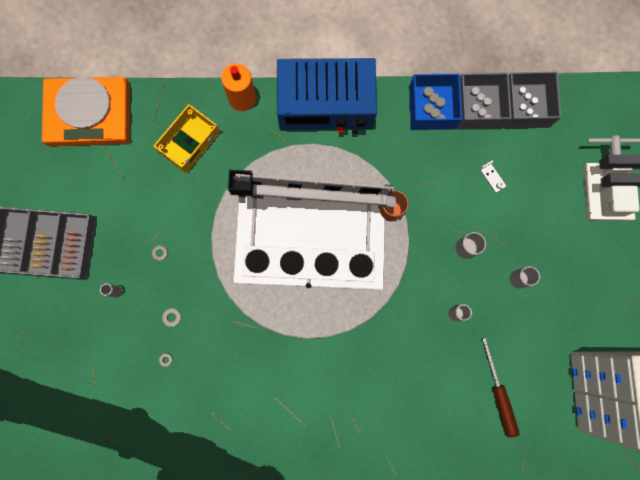

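View pics/scene0.png

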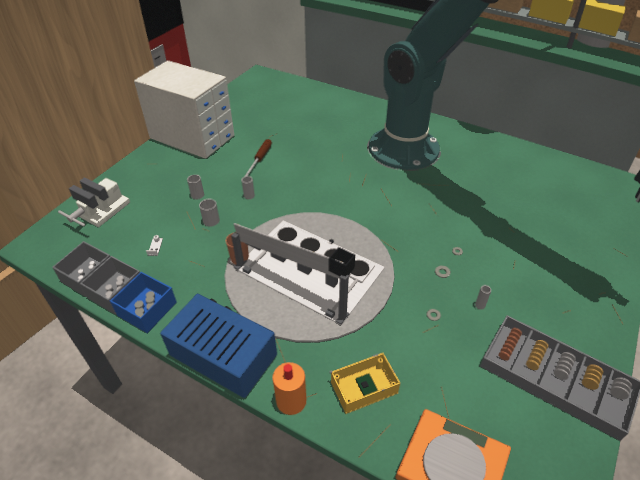

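Hopper is at (240,182) and the cup at (395,205), so entry is on the left; the pads are at about (257,261) to (361,265). Tubes are at (473,244), (529,277), (463,312) and (107,290). Next I measure them.

```bash
cat >h.py <<'E'
import numpy as np,cv2
def rays(K,k1,uv):
    uv=np.asarray(uv,float).reshape(-1,2)
    d=(uv-K[:2,2])/[K[0,0],K[1,1]]; s=d.copy()
    for _ in range(10): s=d/(1+k1*(s**2).sum(1,keepdims=True))
    return np.c_[s[:,0],-s[:,1],-np.ones(len(s))]
def cloud(c,T,uv,depth): # depth along axis
    p=rays(c["mtx"],c["k1"],uv)*np.asarray(depth).reshape(-1,1)
    return p@T[:3,:3].T+T[:3,3]
def onplane(c,T,uv,z):
    d=rays(c["mtx"],c["k1"],uv)@T[:3,:3].T
    return T[:3,3]+d*((z-T[2,3])/d[:,2])[:,None]
E
python3 - <<'E'
from plant import r
from h import *
from scipy.optimize import least_squares
c=r.calibration("top");T=c["extrinsics"]
f=np.load("top0.npz");p,d=f["p"],f["d"]
vv,uu=np.mgrid[:480,:640]
def tube(u,v):
    m=(abs(uu-u)<26)&(abs(vv-v)<26)&(d>0)
    P=cloud(c,T,np.c_[uu[m],vv[m]],d[m]); 
    Q=P[(P[:,2]>50)&(P[:,2]<70)]
    (cx,cy),R=cv2.minEnclosingCircle(Q[:,:2].astype(np.float32))
    z0=np.median(P[P[:,2]<8][:,2])
    print((u,v),len(Q),"rim z",np.median(Q[:,2]).round(1),"enc",round(cx,1),round(cy,1),round(2*R,1),"mean",Q.mean(0).round(1),"span",np.ptp(Q[:,:2],axis=0).round(1),"tbl",z0.round(1))
for u,v in((473,242),(529,275),(463,311),(106,290)): tube(u,v)
g=p.max(2)
m=((g<60)&(vv>240)&(vv<282)&(uu>235)&(uu<385)).astype(np.uint8)
n,l,s,ce=cv2.connectedComponentsWithStats(m)
C=[]
for i in range(1,n):
    if s[i,4]>200:
        w=onplane(c,T,ce[i],27)[0]; C.append(w[:2]);print(s[i],ce[i].round(1),w.round(1))
C=np.array(sorted(C,key=lambda a:-a[1])); print(np.diff(C,axis=0),np.linalg.norm(np.diff(C,axis=0),axis=1))
E
```

```text
(473, 242) 153 rim z 59.3 enc 566.5 -316.4 46.3 mean [ 566.4 -316.4   58.4] span [43.3 45.3] tbl 1.6
(529, 275) 142 rim z 58.5 enc 500.4 -419.3 40.5 mean [ 499.6 -418.9   57.8] span [36.5 39.7] tbl 1.3
(463, 311) 102 rim z 59.5 enc 431.2 -287.3 32.8 mean [ 430.4 -287.2   58.4] span [28.9 32. ] tbl 1.0
(106, 290) 80 rim z 58.4 enc 483.8 399.8 24.4 mean [484.4 399.5  57.8] span [21.4 23.2] tbl 0.6
[246 250  23  22 390] [256.8 260.8] [540.5 113.5  27. ]
[281 252  22  22 391] [291.5 262.4] [536.2  43.3  27. ]
[315 253  23  22 382] [326.  263.9] [532.4 -26.4  27. ]
[350 255  22  22 388] [360.5 265.3] [528.6 -96.   27. ]
[[ -4.29819475 -70.13855309]
 [ -3.77655412 -69.69412759]
 [ -3.81754254 -69.65195246]] [70.27012956 69.7963737  69.75649154]
```

```bash
cat >>h.py <<'E'
TUBES={24:(483.8,399.8),31:(431.2,-287.3),38:(500.4,-419.3),45:(566.5,-316.4)}
PADS={24:(540.4,113.4),31:(536.4,43.5),38:(532.4,-26.3),45:(528.5,-96.1)}
e=np.array([-3.97,-69.83,0]);e/=np.linalg.norm(e)
Y=np.cross([0,0,1],e)
def rot(r,pts):
    best=None
    for s in(1,-1):
        y=s*Y;z=np.array([0,0,-1.]);R=np.c_[np.cross(y,z),y,z]
        qs=[r.inverse_kinematics(p,R) for p in pts]
        if any(q is None for q in qs): continue
        c=max(abs(q[6]) for q in qs)
        if best is None or c<best[0]: best=(c,R)
    return best
def pick(r,D,R):
    x,y=TUBES[D]
    r.reach([x,y,230],R); r.move_gripper(min(85,D+38))
    r.movel([x,y,90],200); r.movel([x,y,20],80)
    r.move_gripper(max(0,D-8),40); s=r.sense();print("grip",D,s["grip_width"],s["grip_force"],s["tcp_pos"].round(1))
    r.movel([x,y,60],60);r.movel([x,y,230],200)
    s=r.sense();print("lifted",s["grip_width"],s["grip_force"],s["force"].round(1))
def place(r,D,R):
    x,y=PADS[D]
    p=r.sense()["tcp_pos"]
    r.movel([x,y,230],250); r.movel([x,y,60],120); r.wait(.3)
    h=r.movel([x,y,43],15,stop_force=5); s=r.sense();print("contact",h,s["tcp_pos"].round(1),s["force"].round(1))
    r.move_gripper(min(85,D+24)); r.movel([x,y,130],80); r.movel([x,y,230],200)
    print("t",r.sense()["time_s"])
E
python3 - <<'E'
from plant import r
from h import *
for D in TUBES:
    b=rot(r,[(*TUBES[D],230),(*TUBES[D],20),(*PADS[D],47),(*PADS[D],230)]); print(D,b)
R=rot(r,[(*TUBES[24],230),(*TUBES[24],20),(*PADS[24],47),(*PADS[24],230)])[1]
pick(r,24,R)
E
```

```text
24 (np.float64(33.767493223083655), array([[ 0.0567607 ,  0.99838781,  0.        ],
       [ 0.99838781, -0.0567607 ,  0.        ],
       [ 0.        ,  0.        , -1.        ]]))
31 (np.float64(46.71267475591079), array([[ 0.0567607 ,  0.99838781,  0.        ],
       [ 0.99838781, -0.0567607 ,  0.        ],
       [ 0.        ,  0.        , -1.        ]]))
38 (np.float64(58.1441884835371), array([[ 0.0567607 ,  0.99838781,  0.        ],
       [ 0.99838781, -0.0567607 ,  0.        ],
       [ 0.        ,  0.        , -1.        ]]))
45 (np.float64(58.1519583818208), array([[ 0.0567607 ,  0.99838781,  0.        ],
       [ 0.99838781, -0.0567607 ,  0.        ],
       [ 0.        ,  0.        , -1.        ]]))
grip 24 22.98467918699002 39.16504958644509 [484.  400.   20.6]
lifted 23.37999064579168 39.17076079174876 [-0.7  0.1 -0.6]
```

```bash
python3 - <<'E'
from plant import r
from h import *
R=rot(r,[(*PADS[24],230)])[1]
R=np.array([Y,Y,Y]).T; z=np.array([0,0,-1.]); R=np.c_[np.cross(Y,z),Y,z]
place(r,24,R)
x,y=PADS[24]; r.movel([x-0,y-110,230],250)
p,d=r.get_image("wrist"); cv2.imwrite("pics/w1.png",p[:,:,::-1])
E
```

```text
contact True [540.4 113.4  47.5] [-0.9 -0.2  5. ]
t 12.7
```

View pics/w1.png

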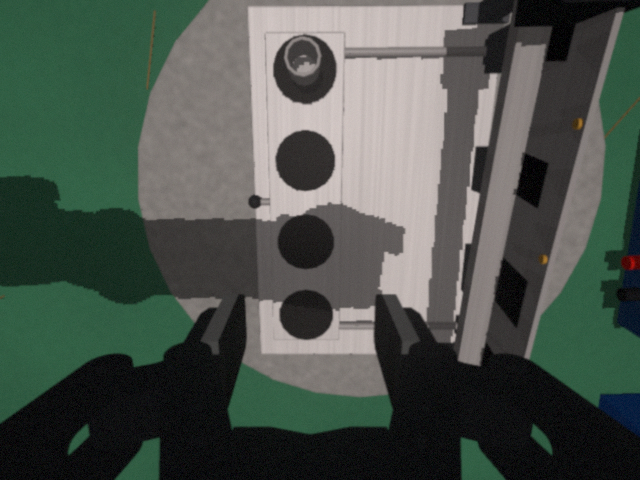

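The 24 mm tube stands upright on the hopper-end pad, with its rim at (302,57) and the pad centre at about (305,70). I'll do the other three and check with the top camera.

```bash
python3 - <<'E'
from plant import r
from h import *
z=np.array([0,0,-1.]); R=np.c_[np.cross(Y,z),Y,z]
for D in(31,38,45):
    pick(r,D,R)
    if r.sense()["grip_width"]<D-4: print("lost");break
    place(r,D,R)
r.movel([480,-330,250],250)
p,d=r.get_image("top"); cv2.imwrite("pics/top1.png",cv2.resize(p[200:320,210:410,::-1],None,fx=4,fy=4))
c=r.calibration("top");T=c["extrinsics"];vv,uu=np.mgrid[:480,:640]
m=(d>0)&(abs(vv-260)<40)&(abs(uu-310)<90)
P=cloud(c,T,np.c_[uu[m],vv[m]],d[m])
for D,q in PADS.items():
    Q=P[(P[:,2]>77)&(P[:,2]<97)&(np.hypot(*(P[:,:2]-q).T)<32)]
    (cx,cy),rr=cv2.minEnclosingCircle(Q[:,:2].astype(np.float32))
    o=np.array([cx,cy])-q;print(D,len(Q),"rimz",np.median(Q[:,2]).round(1),"dia",round(2*rr,1),"along",(o@e[:2]).round(1),"across",(o@Y[:2]).round(1))
print(r.sense()["time_s"])
E
```

```text
grip 31 30.790421477306882 39.4000580906868 [ 431.5 -287.4   20.5]
lifted 30.506567037511115 39.59596395492554 [ 0.5  0.1 -0.7]
contact True [536.4  43.5  47.5] [-0.7 -0.   4.5]
t 25.4083
grip 38 37.3780759229855 39.9853883497417 [ 500.7 -419.5   20.7]
lifted 37.10203671366288 40.125600043684244 [-0.4 -0.1 -0.8]
contact True [532.3 -26.3  47.6] [0.4 0.1 5. ]
t 38.175
grip 45 43.386433608888034 41.51612018351443 [ 566.9 -316.7   20.6]
lifted 43.675822239334096 41.10660962644033 [-0.1 -0.1 -1.4]
contact True [528.4 -96.1  47.5] [-0.1  0.8  4.1]
t 49.7083
24 61 rimz 86.0 dia 24.2 along 0.0 across 0.2
31 74 rimz 86.7 dia 30.6 along 1.6 across 0.3
38 94 rimz 87.5 dia 37.8 along 1.0 across 0.1
45 117 rimz 87.0 dia 44.8 along 1.1 across 0.1
50.8667
```

View pics/top1.png

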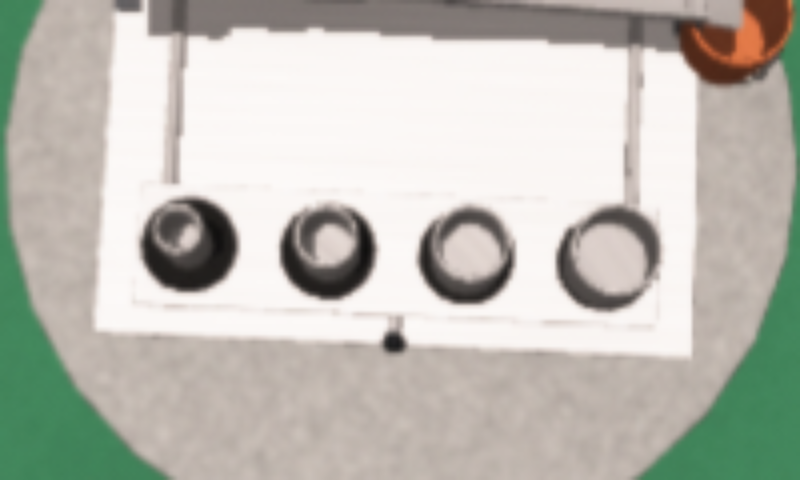

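All four stand upright on their pads in order, with the 24 mm tube at left (180,228) and the 45 mm tube at right (608,250) beside the copper cup. They measure within 2 mm of centre.

```bash
python3 -c "
from plant import r
print(r.job_done())"
```

```text
the job is handed in; nothing more can be done
None
```

The job is handed in: all four tubes stand upright on their pads, narrowest at the hopper end to widest by the copper cup, each within 2 mm of centre by the top camera, and the robot clock read about 51 s; the judge's verdict was not shown.

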